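Turn the pressure vessel's spoked door wheel until its vent stem points up

TASK

The spoked wheel on the door of the dental lab's small pressure vessel has been left with its little capped vent stem hanging low. Gently push the spokes round with your fingertips, one after another and without gripping them, until the vent stem points straight up, then leave the wheel at rest and move clear. Do not push on the stem itself, and leave everything else on the bench where it is.

Things in the scene. Friction and masses are not known exactly. Their poses are not given: they have to be found in the camera images.
- vessel: Grey metal pressure vessel with a blue door, fixed: drum of diameter 164 mm (door 178) lying 170 mm above the bench, from 90 mm behind to 58 mm ahead of the origin; a gauge on top reaches 300 mm up. Origin: centre of its foot (170 x 150 mm), at bench height. x is level and points along the wheel's spindle out of the door, away from the robot; y level, along the wheel's plane; z up.
- wheel_center (a point): Wheel's centre, 130 mm along the vessel's x and 170 mm above the bench; the wheel is upright, square to that x. Black rim of radius 50 mm, bar 14 mm thick. Five round steel spokes 12 mm thick, 72 degrees apart, stick out through it to 120 mm from the centre. The stem is midway between two (36 degrees from each). Axes turn with the wheel: x along the spindle, z to the stem.
- handwheel (a joint): Turn of the wheel in rad: 0 (or any whole turn) when the vent stem points straight up; grows counter-clockwise as seen facing the door (at +0.5 the stem leans to the vessel's -y). No stops; starts between 2.0 and 4.28; may be turned either way. Stiff: it stays where it is left; about 4 N at a spoke's end turns it.
- vent_stem: Short straight stem like a tyre valve's, standing outward on the wheel's rim and turning with it: tube of diameter 9 mm with a white cap of diameter 14 mm, 30 mm long, reaching 80 mm from the wheel's centre (the spokes are longer). Origin: its foot, 50 mm from the centre; its z axis points outward along it.
- model_a: Bystander, leave alone: plaster dental model with a row of teeth, 55 x 60 x 32 mm high, loose, near the wheel on the side away from the vessel; origin under its centre
- model_b: Bystander, leave alone: second, identical plaster dental model, loose, beside the vessel; origin under its centre
- bowl: Bystander, leave alone: grey mixing bowl, rim diameter 100 mm, 55 mm high, loose; origin under its centre
- jar: Bystander, leave alone: glass jar, diameter 56 mm, 75 mm high, loose; origin under its centre
- flask_ring: Bystander, leave alone: steel casting ring, diameter 64 mm, 55 mm high, standing loose; origin under its centre
- brush: Bystander, leave alone: brush about 150 mm long lying loose; origin under its middle

How it is judged:
By the outcome, as a careful person would: the job done as asked, in the order asked, and still so for the second after the job is handed in, with the robot touching nothing.
It also fails if it takes over 61 s, if anything falls off the work surface, if the arm or the gripper's body presses on something with over 40 N, if the wrist force passes 120 N, or if a joint passes its speed limit or range.

ROBOT

A 6-joint arm with a two-finger parallel gripper is mounted at the origin on the work surface. World frame = base frame: x ahead of the robot, y to its left, z up, the work surface at z = 0. Lengths are in mm, angles in rad, forces in N, time in s.
With the tool pointing down it reaches from about 225 to 875 mm from the base axis. Payload 3.4 kg.
Tool frame: the origin (TCP) lies midway between the tips of the shut fingers; the grasp point (between the pads) lies 19 mm behind it; z points along the fingers, y is the line along which they close (so a half turn about z gives the same grasp; the last joint's range is limited). The gripper opens to 85 mm and grips with 20 to 120 N. Pads are 22 mm wide; open, the fingers measure 114 mm over their backs; the gripper's body (76 mm by 85 mm) begins 54 mm behind the grasp point. The pads swing forward as they close: fully open they stand 13 mm farther back than shut.
Start: joints at [-1.254, 0.276, 1.505, -0, 1.361, -0.121], TCP at [243.774, -520.804, 231.328] pointing down, gripper open.
Joint ranges: [-2.89, 2.89], [-0.75, 2.08], [0.22, 2.7], [-1.18, 4.32], [0.11, 2.71], [-2.7, 2.7]. Speed limits (rad/s): [2.57, 2.57, 3.14, 3.14, 3.14, 3.14].

INTERFACE

Orientations are given as a unit quaternion [x, y, z, w].
In Python, from station import robot, viewer gives the robot as it stands. The module is installed in compiled form; this text tells all that it offers. Calls block until the motion is done:
- robot.reach(position, orientation): joint-space move of the TCP to a pose.
- robot.move_straight(position, rot=None, v=150, f_stop=None): straight line of the TCP; rot=None keeps the orientation; v is the mean speed in mm/s. With f_stop (N) it stops when the force on the tool has changed by that much, and returns True; else False.
- robot.move_j(angles): joint-space move.
- robot.let_go() and robot.gripper_close(strength=None): open the fingers fully, or close them until they stop; strength is the grip in N (None keeps the last).
- robot.sleep(seconds).
- robot.ik(position, orientation): joint angles nearest the present ones, or None.
- robot.observe(): the state.
- viewer.read_camera(name): name is "scene" or "top"; returns a dict with "color" (480x640x3 uint8, red, green, blue), "K" (3x3 intrinsics, pixels), "R" (3x3) and "t" (3): a world point X has camera coordinates R X + t. Camera axes: x right, y down, z forward; pixel columns grow to the right and rows downward; lengths in mm; the calibration is good to about 2 mm. A picture is of the moment at which its call begins. There is no depth.
A pose or a line that the arm cannot do raises robot.IKError and nothing moves.
- robot.finish_job(): hands the job in; it is judged then, once.
The state is a dict: "time_s": time; "q": joint angles; "qvel": joint speeds; "joint_torque": joint torques, N m; "ee_pos": TCP position; "tool_rot": TCP orientation; "wrist_force": force on the tool from outside, world axes, zero at the start; "ft_torque": the same for the moment, N m; "grip_width": finger opening in mm; "finger_force": force on a finger pad.
Only numpy, scipy, OpenCV 4.12 (cv2) and the standard library are available. Lean on these libraries where they do the work, as an engineer would, in place of code of your own. Each camera call takes 0.05 s, during which the arm holds its last target. There are 200 camera calls.

## Working session

There is one attempt and no reset: what is moved stays moved. The work goes in short steps, each a Python script; the robot and the scene stay as the last script left them, time stands still between calls to the robot, and variables do not carry over. Pictures are saved under pics/ and viewed, at most 10 in all, crops included, and the job is handed in when it is done.

```bash
mkdir -p pics
python3 - <<'E'
from station import robot, viewer
import cv2,pickle
d={}
for n in("scene","top"):
    c=viewer.read_camera(n);d[n]=c
    cv2.imwrite(f"pics/{n}0.png",c["color"][:,:,::-1]);print(n,c["K"].tolist(),c["R"].round(4).tolist(),c["t"].round(1).tolist())
pickle.dump(d,open("c0.pkl","wb"))
print(robot.observe())
E
```

```text
scene [[440.81203891614535, 0.0, 317.03512351517844], [0.0, 440.81203891614535, 235.74963810567067], [0.0, 0.0, 1.0]] [[0.0466, 0.9989, 0.0041], [0.5834, -0.0239, -0.8119], [-0.8109, 0.0402, -0.5838]] [-56.1, -204.3, 1490.2]
top [[478.0624442234218, 0.0, 319.71633839593227], [0.0, 478.0624442234218, 237.7830876439224], [0.0, 0.0, 1.0]] [[0.0001, -1.0, -0.0036], [-0.9675, 0.0008, -0.253], [0.253, 0.0035, -0.9675]] [22.7, 582.0, 944.5]
{'time_s': 0.1, 'q': array([-1.25401961e+00,  2.76510730e-01,  1.50599859e+00, -4.22702120e-05,
        1.36069233e+00, -1.20988962e-01]), 'qvel': array([ 2.30935907e-05, -6.01645599e-05, -3.01615568e-03,  1.94173631e-04,
       -1.79547389e-03,  2.21286286e-03]), 'joint_torque': array([ 9.70666842e-04, -4.17699087e+01, -2.46406764e+01, -3.23684571e-04,
        5.85505055e-03,  5.77822760e-06]), 'ee_pos': array([ 243.5927272 , -520.33692961,  230.54136049]), 'tool_rot': array([ 9.76139361e-01,  2.17143501e-01, -9.91974847e-05, -7.98625880e-04]), 'wrist_force': array([ 0.64375276, -0.28345499,  0.68707408]), 'ft_torque': array([ 0.01617774,  0.02819273, -0.02877087]), 'finger_force': 0.0, 'grip_width': 85.48474198115017}
```

View pics/scene0.png

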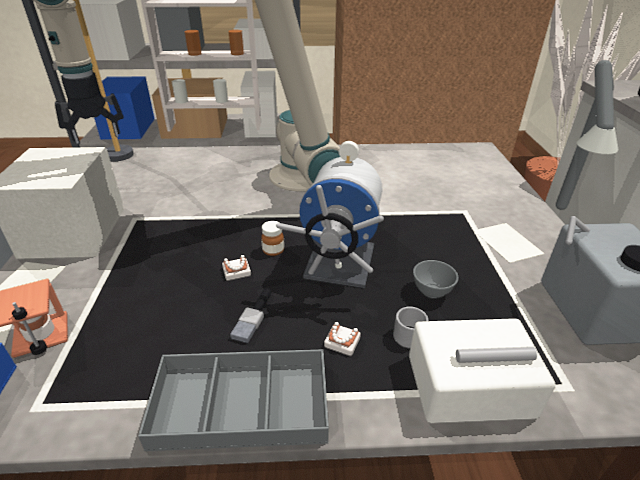

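View pics/top0.png

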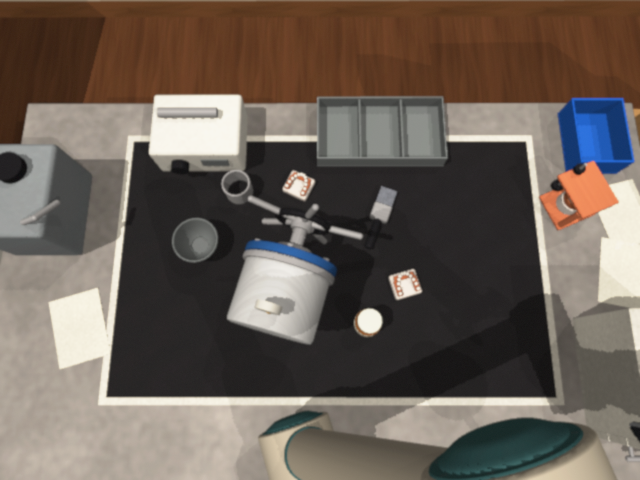

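Scene view: the wheel hub is at about (332,236), with spoke tips near (320,188), (383,217), (371,271), (303,280) and (277,226). The white cap hangs at (338,266). In the top view the side spoke tips are near (250,200) and (361,235). I'll zoom in on both.

Run:
```python
import cv2
a=cv2.imread("pics/scene0.png")[170:300,255:405];b=cv2.imread("pics/top0.png")[170:300,225:375]
f=lambda i:cv2.resize(i,(400*1,347),interpolation=cv2.INTER_CUBIC)
cv2.imwrite("pics/crop0.png",cv2.hconcat([f(a),f(b)]))
```

```text
(no output)
```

View pics/crop0.png

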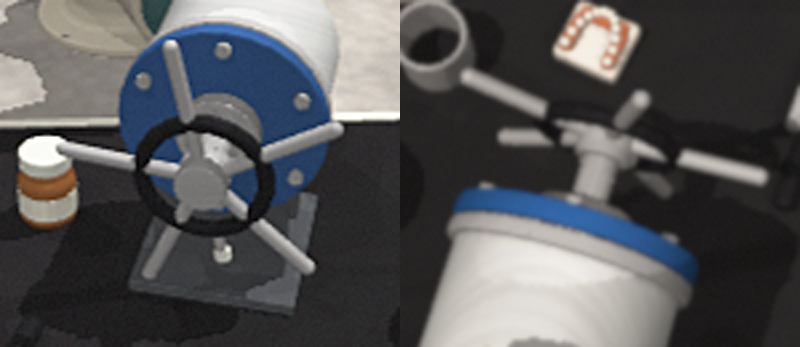

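```bash
cat > h.py <<'E'
import numpy as np
from scipy.optimize import least_squares
def proj(c,X):
    p=(np.atleast_2d(X)@c["R"].T+c["t"])@c["K"].T
    return p[:,:2]/p[:,2:]
def geom(p): # cx,cy,yaw -> centre, ex, ey
    cx,cy,yaw=p; return np.array([cx,cy,170.]),np.array([np.cos(yaw),np.sin(yaw),0]),np.array([-np.sin(yaw),np.cos(yaw),0])
def pt(p,ang,r,off=0): # ang = CCW seen facing the door (ang>0 leans to -y)
    c,ex,ey=geom(p); return c+off*ex-r*np.sin(ang)*ey+r*np.cos(ang)*np.array([0,0,1])
E
python3 - <<'E'
from h import *
import pickle
d=pickle.load(open("c0.pkl","rb"))
S=np.array([[319.5,186.9],[381.7,218.4],[370.9,270.1],[311.2,272.7],[278.6,225.5]])
T=np.array([[314.2,206.7],[250.1,198.5],[263.6,221],[324.4,241],[361.9,236.4]])
# triangulation
import cv2
P=[d[n]["K"]@np.c_[d[n]["R"],d[n]["t"]] for n in("scene","top")]
X=cv2.triangulatePoints(*P,S.T.copy(),T.T.copy());X=(X[:3]/X[3]).T
print(X.round(1)); print("mean",X.mean(0))
_,s,V=np.linalg.svd(X-X.mean(0));print("normal",V[2],s)
print(np.linalg.norm(X-X.mean(0),axis=1))
k=np.array([0,-1,-2,-3,-4])
def f(v):
    W=np.array([pt(v[:3],v[3]+kk*2*np.pi/5,118) for kk in k])
    return np.r_[(proj(d["scene"],W)-S).ravel(),(proj(d["top"],W)-T).ravel()]
r=least_squares(f,[X[:,0].mean(),X[:,1].mean(),0,0.1]);print(r.x,f(r.x).round(1))
p=r.x[:3];th=r.x[3]
print("stem theta",(th+np.pi/5+np.arange(5)*2*np.pi/5))
for i in range(5):
  a=th+np.pi/5+i*2*np.pi/5; print(i,a,proj(d["scene"],pt(p,a,80)))
E
```

```text
[[582.7  31.8 282.7]
 [616.9 151.5 228.7]
 [613.7 141.6  94.5]
 [578.4  14.   61.7]
 [557.8 -55.5 177.7]]
mean [589.89333202  56.68786451 169.06108374]
normal [ 0.962088   -0.27273561  0.00140313] [183.80929166 183.16836073   0.62982045]
[116.51512711 115.1814747  115.46740686 116.08635699 116.98542414]
[ 5.89871868e+02  5.66538305e+01 -2.77920439e-01  2.33106975e-01] [-1.1 -1.   0.4 -0.9  0.1  0.7 -1.3 -0.  -2.2 -0.9  0.4 -0.2 -2.1 -0.9
 -0.8 -0.2 -0.2  0.5 -1.  -0.1]
stem theta [0.86142551 2.11806257 3.37469963 4.63133669 5.88797375]
0 0.861425505498858 [[302.17002288 211.04337925]]
1 2.1180625669347752 [[299.43511374 247.26431287]]
2 3.3746996283706925 [[338.37987241 266.2246343 ]]
3 4.631336689806609 [[368.84735946 243.85413047]]
4 5.8879737512425265 [[347.03928938 207.60989014]]
```

The geometry checks out: hub height 169 mm, tip radius about 116 mm, normal level, and the predicted cap position falls on the white cap. The wheel stands at 3.37 rad. I'll turn it counter-clockwise by about +2.91 rad in three strokes from above, with the fingers shut and pointing down.

```bash
cat >> h.py <<'E'
from scipy.spatial.transform import Rotation
PP=np.array([589.87,56.65,-0.2779])
_,EX,EY=geom(PP)
def quat(s=1):
    y=s*EX; z=np.array([0,0,-1.]); return Rotation.from_matrix(np.c_[np.cross(y,z),y,z]).as_quat()
def tcp(deg,r=95,dz=0):
    """TCP for a vertical shut finger whose corner touches the lagging (+y) side of a spoke at angle deg"""
    a=np.radians(deg); o=6+11*np.cos(a)
    n=np.cos(a)*EY+np.sin(a)*np.array([0,0,1])
    return pt(PP,a,r)+o*n+np.array([0,0,dz])
def over(deg): # same place, TCP at z=315
    X=tcp(deg); X[2]=315; return X
def sweep(robot,a0,a1,v=60,f=30):
    for a in np.linspace(a0,a1,max(2,int(np.ceil(abs(a1-a0)/10))+1))[1:]:
        if robot.move_straight(tcp(a),v=v,f_stop=f): print("force stop near",a,robot.observe()["wrist_force"]); return False
    return True
E
python3 - <<'E'
from h import *
from station import robot,viewer
import cv2
q0=robot.observe()["q"]
for s in(1,-1):
    for X in (over(5),tcp(5),tcp(72),tcp(-8)):
        q=robot.ik(X,quat(s)); print(s,X.round(),None if q is None else np.round(q,2))
E
```

```text
1 [592.  65. 315.] [-0.01  0.28  1.3  -0.    1.56  0.27]
1 [592.  65. 266.] [-0.01  0.29  1.4  -0.    1.45  0.27]
1 [566. -27. 208.] [-0.17  0.28  1.56 -0.    1.3   0.11]
1 [598.  85. 262.] [ 0.03  0.31  1.39 -0.    1.45  0.3 ]
-1 [592.  65. 315.] None
-1 [592.  65. 266.] None
-1 [566. -27. 208.] None
-1 [598.  85. 262.] None
```

Run:
```python
from h import *
from station import robot,viewer
import cv2
robot.gripper_close(20)
p=robot.observe()["ee_pos"]
robot.move_straight([p[0],p[1],390],v=200)
X=over(3);robot.reach([X[0],X[1],390],quat())
robot.move_straight(X,v=150)
print(robot.observe()["ee_pos"],X,robot.observe()["time_s"])
if robot.move_straight(tcp(3),v=80,f_stop=8): print("hit",robot.observe()["ee_pos"])
else: print(sweep(robot,3,40))
o=robot.observe();print(o["ee_pos"],tcp(40),o["wrist_force"],o["time_s"])
a=viewer.read_camera("scene")["color"][150:310,240:420,::-1];b=viewer.read_camera("top")["color"][130:290,225:405,::-1]
f=lambda i:cv2.resize(i,(400,356),interpolation=cv2.INTER_CUBIC)
cv2.imwrite("pics/s1.png",cv2.hconcat([f(a),f(b)]))
```

```text
[593.6171079   67.8560616  315.71530345] [593.15922494  68.17972973 315.        ] 4.8917
True
[575.9743824    7.85785291 252.09419859] [576.14945763   8.55534305 252.0473904 ] [-0.29919082  1.22435398  0.94071647] 7.3417
```

View pics/s1.png

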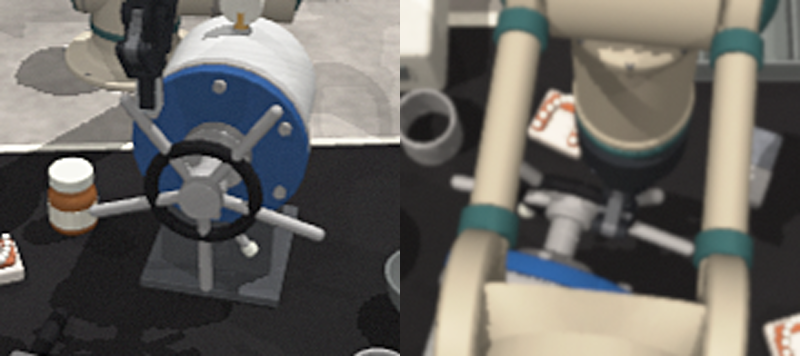

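The picture shows the shut fingertips behind the upper-left spoke (tip at about (125,100) in the crop). The wheel has turned counter-clockwise about 27°, and the cap is now at (250,250), moving up on the right. I'll continue.

Run:
```python
from h import *
from station import robot,viewer
import cv2
def nxt(a,start):
    robot.move_straight(tcp(a-4),v=60); robot.move_straight(over(a-4),v=120)
    robot.move_straight(over(start),v=120)
    h=robot.move_straight(tcp(start),v=80,f_stop=8)
    if h: print("hit",robot.observe()["ee_pos"])
    return not h
ok=sweep(robot,40,72) and nxt(72,-8) and sweep(robot,-8,72) and nxt(72,-8) and sweep(robot,-8,31)
o=robot.observe();print(ok,o["ee_pos"],o["wrist_force"],o["time_s"])
import pickle
c=viewer.read_camera("scene");pickle.dump(c,open("c2.pkl","wb"))
cv2.imwrite("pics/s2.png",cv2.resize(c["color"][150:310,240:440,::-1],(800,600),interpolation=cv2.INTER_CUBIC))
```

```text
True [580.01150682  21.78864313 259.51886065] [-0.57209128  1.04700697  0.06015767] 20.6333
```

View pics/s2.png

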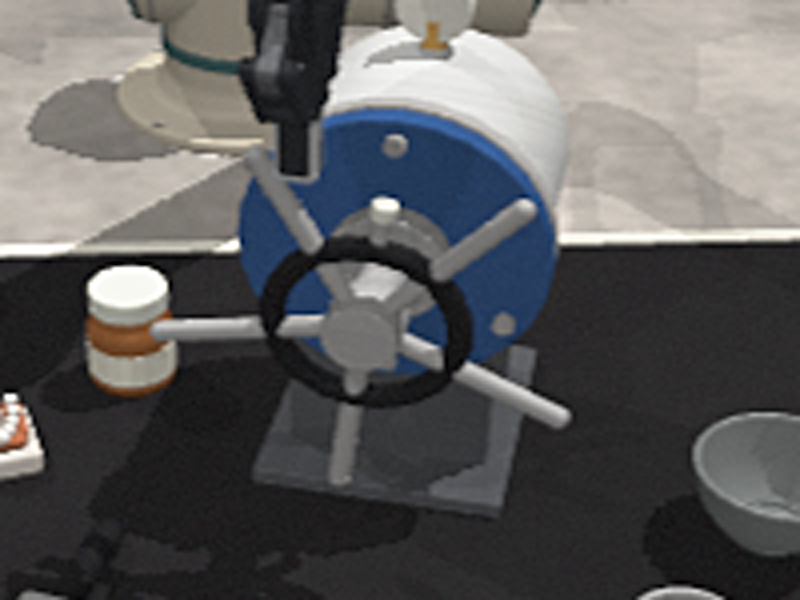

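The stem cap is near the top at (384,208) in the crop, with a few degrees still to go. The finger is behind the upper-left spoke. I'll fit the angle from the five tips.

```bash
cat >> h.py <<'E'
def theta(cam,S): # tips ordered: upper-left first, then clockwise in the image
    def f(v):
        W=np.array([pt(PP,v[0]-k*2*np.pi/5,118) for k in range(5)])
        return (proj(cam,W)+v[1:]-S).ravel()
    r=least_squares(f,[.6,0,0]); return np.degrees(r.x[0])-36,r.x[1:],r.fun.round(1)
E
python3 - <<'E'
from h import *
import pickle
c=pickle.load(open("c2.pkl","rb"))
S=np.array([[253,153],[530,207],[563,418],[341,480],[158,329]])/[4,3.75]+[240,150]
print(theta(c,S)); print(proj(c,pt(PP,0,80)),proj(c,pt(PP,np.radians(-3),80)))
d=pickle.load(open("c0.pkl","rb"))["scene"]
print(theta(d,np.array([[319.5,186.9],[381.7,218.4],[370.9,270.1],[311.2,272.7],[278.6,225.5]])))
E
```

```text
(np.float64(-5.918547469889106), array([0.69251326, 0.33607406]), array([-0. , -0.8,  0.1, -0.3,  0.7,  0.4, -0.2,  0.1, -0.6,  0.5]))
[[331.75676127 202.99010791]] [[333.83944536 203.30036371]]
(np.float64(-22.540506521030352), array([0.82269387, 0.41610256]), array([-0.4, -0.6,  1.2, -0.6,  1. ,  1.1, -0.4,  0.4, -1.4, -0.4]))
```

Run:
```python
from h import *
from station import robot,viewer
import cv2,pickle
print(sweep(robot,31,37,v=25)); robot.sleep(.2)
robot.move_straight(tcp(32),v=30); robot.move_straight(over(32),v=100)
X=over(32);X[2]=400;robot.move_straight(X,v=150)
print(robot.observe()["time_s"])
c=viewer.read_camera("scene");pickle.dump(c,open("c3.pkl","wb"))
cv2.imwrite("pics/s3.png",cv2.resize(c["color"][150:310,240:440,::-1],(800,600),interpolation=cv2.INTER_CUBIC))
```

```text
True
23.3417
```

View pics/s3.png

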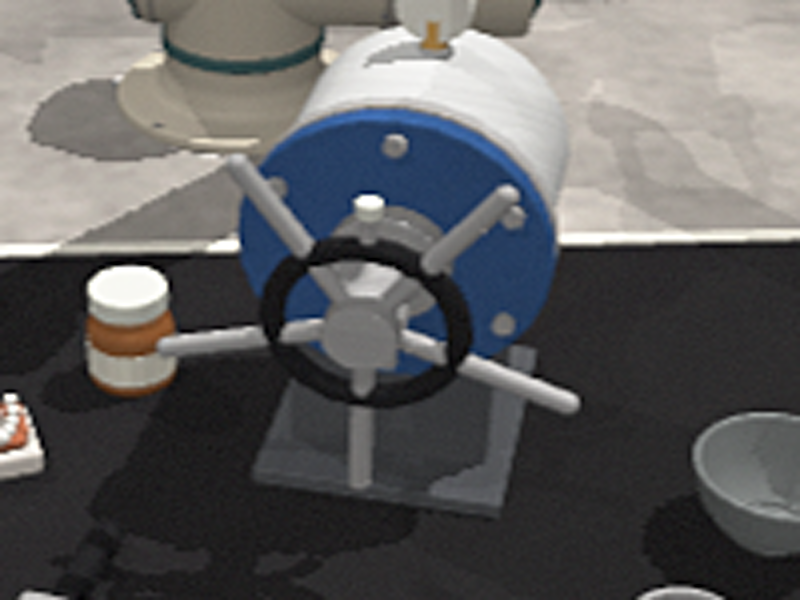

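The cap is at (369,204) straight above the hub, the lower spoke hangs straight down to (361,483), and the hand is clear. I'll check the number.

Run:
```python
from h import *
import pickle
c=pickle.load(open("c3.pkl","rb"))
S=np.array([[233,160],[509,193],[572,403],[361,483],[164,347]])/[4,3.75]+[240,150]
print(theta(c,S))
```

```text
(np.float64(0.03355333800569582), array([0.39247192, 0.28278288]), array([-0.3, -0.4,  0.4, -0.6,  0.8,  0.4, -0.2,  0.4, -0.8,  0.3]))
```

```bash
python3 -c "
from station import robot
robot.sleep(.5);print(robot.finish_job())"
```

```text
the job is handed in; nothing more can be done
None
```

The job is handed in: the vent stem points straight up (measured about 0.03° off), turned in three fingertip pushes on the spokes, with the wheel at rest and the hand clear at about 24 s; I saw nothing else move, though I took no last overhead picture.

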